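# Turn a covered culture dish lid-down onto the empty sloping rest

### The arm

A 7-joint arm with a two-finger parallel gripper is mounted at the origin on the work surface. World frame = base frame: x ahead of the robot, y to its left, z up, the work surface at z = 0. Lengths are in mm, angles in rad, forces in N, time in s.
With the tool pointing down it reaches from about 375 to 925 mm from the base axis. Payload 3.1 kg.
Tool frame: the origin (TCP) lies at the centre of the arm's flange, where the gripper is bolted on; the fingertips stand 173 mm ahead of it and the grasp point (between the pads) lies 155 mm ahead of it; z points along the fingers, y is the line along which they close (so a half turn about z gives the same grasp; the last joint's range is limited). The gripper opens to 85 mm and grips with 20 to 120 N. Pads are 22 mm wide; open, the fingers measure 114 mm over their backs; the gripper's body (76 mm by 85 mm) begins 54 mm behind the grasp point. The pads swing forward as they close: fully open they stand 13 mm farther back than shut.
Start: joints at [1.009, 0.383, 0.044, 1.598, -0.018, 1.161, -0.05], TCP at [290.794, -581.331, 404.669] pointing down, gripper open.
Joint ranges: [-2.61, 2.61], [-0.41, 2.15], [-1.48, 1.57], [0, 2.5], [-1.57, 4.71], [0.05, 1.97], [-2.85, 2.85]. Speed limits (rad/s): [2.79, 2.79, 3.14, 3.14, 3.14, 3.14, 3.14].

### API

Orientations are given as [roll, pitch, yaw] about the fixed x, y, z axes, in that order (R = Rz(yaw) Ry(pitch) Rx(roll)).
In Python, from bench import sensors, imaging, ticket gives the robot as it stands. The module is installed in compiled form; this text tells all that it offers.
- The arm moves only by the tool move_arm, never from a script. Its arguments are lists of equal length, an entry for each row: "grip": the opening, from 0 (shut) to 1 (fully open); "slide": the shift along the tool's x, y, z in m, a list of three; "delta_rot": the turn, a rotation vector about the tool's x, y, z in degrees, a list of three. In form: {"grip": [grip, ...], "slide": [[dx, dy, dz], ...], "delta_rot": [[wx, wy, wz], ...]}. A call has 1 to 20 rows; each row shifts and turns the commanded pose from where the row before left it, along the tool's axes as they then stand; what a row does not reach is not made up. A row lasts 1/12 s, in which the tool goes at most 41.7 mm and 7.16 degrees, less where a joint would pass 70% of its speed; a pose out of reach is approached as far as the arm can. A call is refused whole if a number of a shift passes 0.0417 or a number of a turn 7.16, either way. A call with a gripper value outside its range is refused whole. The fingers move at their own pace and stop on an object; the grip force is fixed at half the most. Time passes only in rows, so rows that do not move let the fingers close. It gives the time, the measured TCP pose, the force, the opening and the grip force at its end, in the units of the state.
- sensors.get_state(): the state, without advancing time (a new reading comes with each control period).
- imaging.capture(name): name is "scene" or "top" or "wrist"; returns a dict with "color" (400x640x3 uint8, red, green, blue), "camera_matrix" (3x3 intrinsics, pixels), "k1" (the pictures are not rectified: a ray, as slopes to the right and down, at radius r is drawn at 1 + k1 r^2 times it, then the intrinsics apply), "extrinsics" (4x4, takes a point from camera to world coordinates); the wrist camera has in their place "mount" (4x4, takes a point from camera to tool coordinates, whose origin is the TCP and whose axes are the flange's). Camera axes: x right, y down, z forward; pixel columns grow to the right and rows downward; lengths in mm; the calibration is good to about 2 mm. A picture is of the moment at which its call begins: read the wrist's pose just before it. There is no depth.
- ticket.job_done(): hands the job in; it is judged then, once.
The state is a dict: "time_s": time; "joints": joint angles; "joint_velocities": joint speeds; "joint_efforts": joint torques, N m; "eef_pos": TCP position; "tcp_rot": TCP orientation; "contact_force": force on the tool from outside, world axes, zero at the start; "moment": the same for the moment, N m; "gripper_width": finger opening in mm; "finger_force": force on a finger pad.
Only numpy, scipy, OpenCV 4.12 (cv2) and the standard library are available. Lean on these libraries where they do the work, as an engineer would, in place of code of your own. Each camera call takes 0.05 s, during which the arm holds its last target. There are 200 camera calls.

### The job

Three identical sloping rests stand on the bench: one carries a large covered culture dish lid up, one a small open dish, one is empty. Pinch the large dish's loose lid and bottom together between the fingers, turn it over without the lid coming off, and leave it lying squarely lid-down against the sloping face of the empty rest, leaning on the two pegs, with the lid still fully on. Leave the small open dish alone.

Things in the scene. Friction and masses are not known exactly. Their poses are not given: they have to be found in the camera images.
- dish: Bottom of the large dish: white cup, 85 mm across, 14 mm high, 80 g. Origin: centre of its underside; +z its axis, towards the lid. Lidded: 94 mm across, 17 mm thick. Starts lid up, underside on a rest's 45 degree face, so +z leans 45 degrees from up, towards world +y or up to 30 degrees off it to +x. Its upper 36 mm overhang: room for a finger above and one below, pointing down-slope.
- lid: Loose clear glass lid of the large dish, 94 mm across, 60 g; 3 mm top and a skirt reaching 8 mm down round the cup's wall with 1.5 mm play; nothing latches it. Origin: centre of its outer top face; +z out of the top, along the dish's +z. Fully on, its origin is 17 mm along the dish's +z from the dish's origin.
- empty_seat (a point): Point on the black face of the empty rest where the lid top's centre belongs, 80 mm up. Axes: z up, x level to the low side (world +y or up to 30 degrees off it to +x), y level across. The face falls 45 degrees along +x, is 84 mm wide, ends 5 mm up-slope, free space beyond and behind. Two pegs (8 mm thick, 30 mm long, square to the face) 43 mm down-slope, 28 mm either side, carry the rim. Fixed.
- small_dish: Bystander: small open white dish without lid, 60 mm across, 14 mm high, lying on the third rest (all three rests are alike; which stands where varies). Origin: centre of its underside, +z out of its open mouth.
Mind the look-alikes: they are no part of the job. What is shaped like the part that bears empty_seat but blue or orange is not meant.

How it is judged:
By the outcome, as a careful person would: the job done as asked, in the order asked, and still so for the second after the job is handed in, with the robot touching nothing.
It also fails if it takes over 45 s, if anything falls off the work surface, if the arm or the gripper's body presses on something with over 40 N, if the wrist force passes 120 N, or if a joint passes its speed limit or range.

## Working session

There is one attempt and no reset: what is moved stays moved. The work goes in short steps, Python scripts to look and compute and a tool call to move; the robot and the scene stay as the last step left them, time stands still between calls to the robot, and variables do not carry over. Pictures are saved under pics/ and viewed, at most 10 in all, crops included, and the job is handed in when it is done.

Besides the shell and the picture viewer there is one more tool, called by a JSON object that holds its "op" and its "data", one argument or row to a line. move_arm: Moves the arm, as the interface text tells. Its arguments: {"type":"object","properties":{"grip":{"type":"array"},"slide":{"type":"array"},"delta_rot":{"type":"array"}},"required":["grip","slide","delta_rot"]}

```bash
mkdir -p pics
python3 - <<'E'
from bench import sensors, imaging
import cv2,pickle,numpy as np
s=sensors.get_state(); print(s)
for n in ["scene","top","wrist"]:
    d=imaging.capture(n); pickle.dump(d,open(n+".pkl","wb"))
    cv2.imwrite(f"pics/{n}0.png",d["color"][:,:,::-1]); 
    print(n,{k:np.round(v,4).tolist() for k,v in d.items() if k!="color"})
E
```

```text
{'time_s': 0.0, 'joints': array([ 1.00920906,  0.3838506 ,  0.04381496,  1.59962203, -0.01788689,
        1.16121117, -0.04986356]), 'joint_velocities': array([-7.17168369e-05, -6.58772509e-04,  2.53259368e-04,  2.03601522e-03,
       -8.87251525e-04, -2.11858138e-04, -1.36310496e-03]), 'joint_efforts': array([ 6.28969610e-05, -4.33465075e+01,  1.02454484e+00, -2.49517661e+01,
        1.06456806e-02,  1.12776516e-02, -6.24528568e-06]), 'eef_pos': array([ 290.56766808, -580.87381346,  403.25391264]), 'tcp_rot': array([-3.13889781e+00,  1.50448406e-04,  4.63925744e-01]), 'contact_force': array([ 0.30829419, -1.37338172, -0.42109326]), 'moment': array([ 0.01258949, -0.01098464, -0.0702775 ]), 'finger_force': 0.0, 'gripper_width': 85.00022686330277}
scene {'camera_matrix': [[407.6144, 0.0, 317.4753], [0.0, 407.6144, 198.7053], [0.0, 0.0, 1.0]], 'k1': -0.0439, 'extrinsics': [[0.2375, 0.8107, -0.5351, 1028.6995], [0.9714, -0.2019, 0.1253, -185.6975], [-0.0064, -0.5495, -0.8355, 768.451], [0.0, 0.0, 0.0, 1.0]]}
top {'camera_matrix': [[363.867, 0.0, 321.6985], [0.0, 363.867, 200.8111], [0.0, 0.0, 1.0]], 'k1': -0.0202, 'extrinsics': [[0.0248, -0.9827, 0.1833, 464.8403], [-0.9983, -0.0339, -0.0469, -48.8342], [0.0523, -0.1818, -0.9819, 794.8274], [0.0, 0.0, 0.0, 1.0]]}
wrist {'camera_matrix': [[280.0684, 0.0, 320.875], [0.0, 280.0684, 200.1863], [0.0, 0.0, 1.0]], 'k1': -0.0267, 'mount': [[-0.0001, -0.957, -0.29, 72.5001], [1.0, -0.0001, 0.0001, -0.4144], [-0.0001, -0.29, 0.957, 31.4897], [0.0, 0.0, 0.0, 1.0]]}
```

View pics/scene0.png

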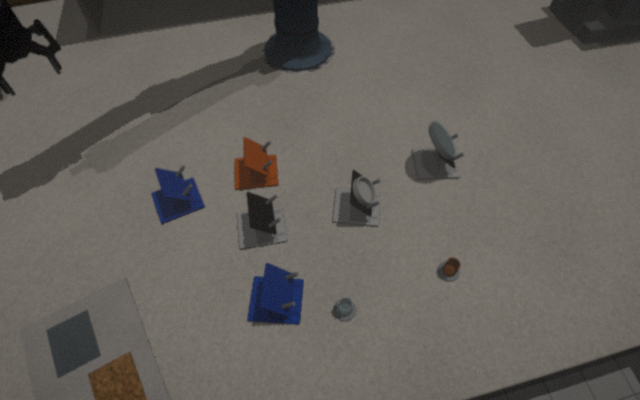

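View pics/top0.png

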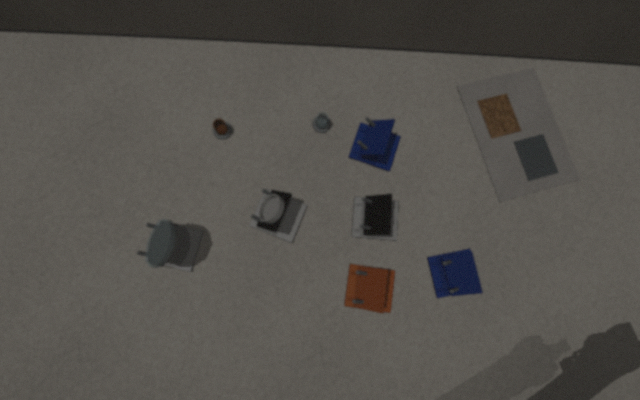

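```bash
cat > h.py <<'E'
import numpy as np,cv2,pickle
def load(n): return pickle.load(open(n+".pkl","rb"))
def proj(d,P,E=None):
    E=d["extrinsics"] if E is None else E
    P=np.atleast_2d(P); c=(P-E[:3,3])@E[:3,:3]; s=c[:,:2]/c[:,2:]
    r2=(s**2).sum(1,keepdims=True); s=s*(1+d["k1"]*r2); K=d["camera_matrix"]
    return s*[K[0,0],K[1,1]]+[K[0,2],K[1,2]]
def ray(d,uv,E=None):
    E=d["extrinsics"] if E is None else E
    K=d["camera_matrix"]; q=(np.array(uv,float)-[K[0,2],K[1,2]])/[K[0,0],K[1,1]]; s=q.copy()
    for _ in range(10): s=q/(1+d["k1"]*(s@s))
    v=E[:3,:3]@np.r_[s,1]; return E[:3,3],v/np.linalg.norm(v)
def crop(img,u,v,w,h,k,g=2.2):
    c=img[v:v+h,u:u+w,::-1].astype(float)
    c=np.clip(c*g,0,255).astype(np.uint8)
    return cv2.resize(c,None,fx=k,fy=k,interpolation=cv2.INTER_CUBIC)
E
python3 - <<'E'
from h import *
s=load("scene")["color"];t=load("top")["color"]
m=np.vstack([np.hstack([crop(s,395,110,80,75,5)[:300],crop(t,130,210,80,75,5)[:300]]),np.hstack([crop(s,225,185,80,60,5),crop(t,340,185,80,60,5)])])[:600]
m=np.vstack([np.hstack([crop(s,395,115,80,60,5),crop(t,130,215,80,60,5)]),m[300:]])
cv2.imwrite("pics/m1.png",m)
E
```

```text
(no output)
```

View pics/m1.png

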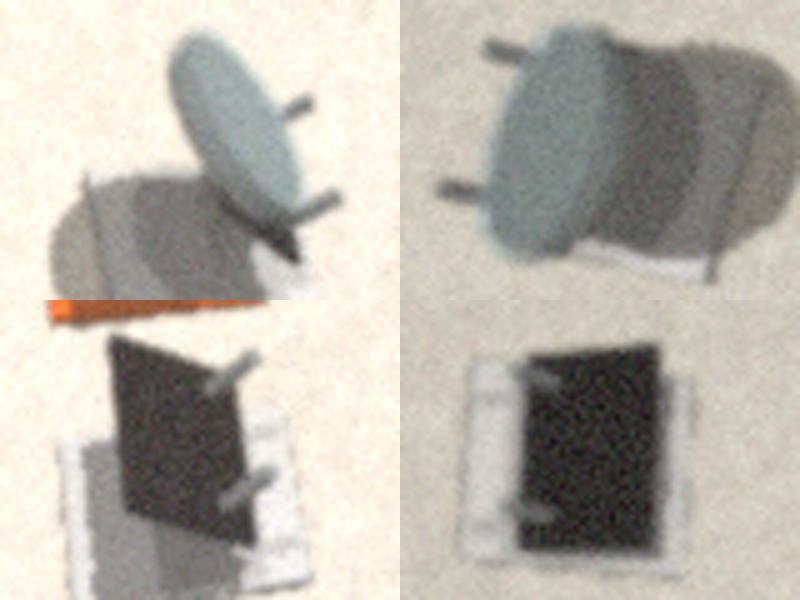

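```bash
cat >> h.py <<'E'
from scipy.optimize import least_squares
def frame(yaw):  # cols: down-slope u, across y, normal n
    x=np.array([np.cos(yaw),np.sin(yaw),0]);z=np.array([0,0,1.]);c=.5**.5
    return np.c_[c*(x-z),np.cross(z,x),c*(x+z)]
def hull(d,p,F,E=None,shapes=((47,6),(47,17),(42.5,0),(42.5,14))):
    a=np.linspace(0,2*np.pi,121)
    P=np.vstack([p+(np.c_[r*np.cos(a),r*np.sin(a),0*a+h])@F.T for r,h in shapes])
    return cv2.convexHull(proj(d,P,E).astype(np.float32))
E
cat > fit.py <<'E'
from h import *
S=load("scene");T=load("top")
o=lambda pts,u,v,dx=0,dy=0:np.array([[(a-dx)/5+u-.4,(b-dy)/5+v-.4] for a,b in pts],float)
# seat features: up corner -x(+42? y=-x world): order: (y=+42),(y=-42),base+28,base-28,tip+28,tip-28
loc=np.array([[-5,42,0],[-5,-42,0],[43,28,0],[43,-28,0],[43,28,30],[43,-28,30]],float)
ss=o([(112,337),(127,510),(213,386),(225,505),(256,356),(270,472)],225,185,0,300)
tt=o([(657,553),(657,345),(555,515),(557,381),(515,508),(518,371)],340,185,400,300)
ss=ss[[1,0,3,2,5,4]] # scene down=+x -> y=-; flipped
ss=ss[[1,0,3,2,5,4]]
loc_s=loc.copy()
def res(p):
    F=frame(p[2]); P=np.array([p[0],p[1],80])+loc@F.T
    return np.r_[(proj(S,P)-ss).ravel(),(proj(T,P)-tt).ravel()]
f=least_squares(res,[430,-80,1.5],loss="soft_l1"); print("seat",f.x,np.round(res(f.x),1))
so=o([(170,75),(180,45),(200,28),(225,40),(260,85),(290,140),(301,185),(297,212),(280,218)],395,115)
to=o([(488,160),(505,100),(535,45),(572,26),(530,261),(500,245),(487,210)],130,215,400)
tips=o([(312,101),(340,197)],395,115),o([(440,188),(487,50)],130,215,400)
def res2(p):
    F=frame(p[2]); c=np.array([p[0],p[1],80]);r=[]
    for d,q in((S,so),(T,to)):
        h=hull(d,c,F); r+=[cv2.pointPolygonTest(h,tuple(map(float,x)),True) for x in q]
    P=c+np.array([[43,28,30],[43,-28,30]])@F.T
    r+=list((proj(S,P)-tips[0]).ravel()*.7)+list((proj(T,P)-tips[1]).ravel()*.7)
    return np.array(r)
g=least_squares(res2,[410,320,1.3],loss="soft_l1",diff_step=1e-3); print("dish",g.x,np.round(res2(g.x),1))
E
python3 fit.py
```

```text
seat [ 577.69552055 -217.70020525 -432.01663034] [-0.6 -1.4  0.6 -0.9 -1.6  0.7 -0.7 -0.3 -1.2 -0.6 -0.2 -0.8 -1.2 -1.2
  0.3 -1.1 -0.6 -0.1  0.3  0.2 -1.1 -0.7 -0.3 -0.5]
dish [ 505.21552182  212.48512085 -513.84059   ] [ 2.6  2.   0.4 -0.4 -0.   0.   0.6 -0.1  0.4  0.2  0.3  0.3  2.3 -0.1
  0.8  0.5 -0.9 -0.2 -0.7 -0.4  0.8 -0.3  0.3 -0.6]
```

{"op": "move_arm", "data": {
  "grip": [0.5, 0.5, 0.5, 0.5, 0.5, 0.5, 0.5, 0.5, 0.5, 0.5, 0.5, 0.5, 0.5, 0.5, 0.5, 0.5, 0.5, 0.5],
  "slide": [
    [0.03, -0.03, 0],
    [0.03, -0.03, 0],
    [0.03, -0.03, 0],
    [0.03, -0.03, 0],
    [0.03, -0.03, 0],
    [0.03, -0.03, 0],
    [0.03, -0.03, 0],
    [0.03, -0.03, 0],
    [0.03, -0.03, 0],
    [0.03, -0.03, 0],
    [0.03, -0.03, 0],
    [0.03, -0.03, 0],
    [0, 0, 0],
    [0, 0, 0],
    [0, 0, 0],
    [0, 0, 0],
    [0, 0, 0],
    [0, 0, 0]
  ],
  "delta_rot": [
    [0, 0, 0],
    [0, 0, 0],
    [0, 0, 0],
    [0, 0, 0],
    [0, 0, 0],
    [0, 0, 0],
    [0, 0, 0],
    [0, 0, 0],
    [0, 0, 0],
    [0, 0, 0],
    [0, 0, 0],
    [0, 0, 0],
    [0, 0, 6],
    [0, 0, 6],
    [0, 0, 6],
    [0, 0, 6],
    [0, 0, 6],
    [0, 0, 6]
  ]
}}

```text
time_s: 1.65
eef_pos: [448.6, -106.9, 404.4]
tcp_rot: [-3.142, 0.001, -0.169]
contact_force: [0.7, -0.1, 0.6]
gripper_width: 42.5
finger_force: 0.0
```

```bash
cat > log.py <<'E'
from bench import sensors
import numpy as np,json
s=sensors.get_state(); print(round(s["time_s"],2),np.round(s["joints"],4).tolist(),np.round(s["eef_pos"],1),np.round(s["tcp_rot"],4),np.round(s["contact_force"],1),round(s["gripper_width"],1),round(s["finger_force"],1))
open("log.txt","a").write(json.dumps([s["joints"].tolist(),s["eef_pos"].tolist(),s["tcp_rot"].tolist()])+"\n")
E
python3 log.py
```

```text
1.65 [0.4638, 0.0388, -0.3241, 2.0202, 0.0139, 1.0853, -1.6069] [ 448.6 -106.9  404.4] [-3.1416e+00  7.0000e-04 -1.6950e-01] [ 0.7 -0.1  0.6] 42.5 0.0
```

{"op": "move_arm", "data": {
  "grip": [0.5, 0.5, 0.5, 0.5],
  "slide": [
    [0, 0, 0],
    [0, 0, 0],
    [0, 0, 0],
    [0, 0, 0]
  ],
  "delta_rot": [
    [6, 0, 0],
    [6, 0, 0],
    [6, 0, 0],
    [6, 0, 0]
  ]
}}

```text
time_s: 1.98
eef_pos: [448.7, -106.9, 404.9]
tcp_rot: [-2.718, -0.001, -0.164]
contact_force: [0.4, 0.3, -0.8]
gripper_width: 42.4
finger_force: 0.0
```

```bash
python3 log.py
```

```text
1.98 [0.5526, 0.0676, -0.2837, 2.0186, -0.4448, 1.1439, -1.2617] [ 448.7 -106.9  404.9] [-2.7179e+00 -9.0000e-04 -1.6440e-01] [ 0.4  0.3 -0.8] 42.4 0.0
```

{"op": "move_arm", "data": {
  "grip": [0.5, 0.5, 0.5, 0.5],
  "slide": [
    [0, 0, 0],
    [0, 0, 0],
    [0, 0, 0],
    [0, 0, 0]
  ],
  "delta_rot": [
    [7, 0, 0],
    [7, 0, 0],
    [7, 0, 0],
    [0, 0, 0]
  ]
}}

```text
time_s: 2.32
eef_pos: [448.1, -108.5, 403.2]
tcp_rot: [-2.353, 0.003, -0.168]
contact_force: [-0.7, 0.1, -1.0]
gripper_width: 42.5
finger_force: 0.0
```

```bash
python3 log.py
cat > arm.py <<'E'
from h import *
import json
from scipy.spatial.transform import Rotation as R
from scipy.optimize import least_squares
D=[json.loads(l) for l in open("log.txt")]
D.append([[1.00920906,.3838506,.04381496,1.59962203,-.01788689,1.16121117,-.04986356],[290.568,-580.874,403.254],[-3.13889781,.00015,.463926]])
LO=np.array([-2.61,-.41,-1.48,0,-1.57,.05,-2.85]);HI=np.array([2.61,2.15,1.57,2.5,4.71,1.97,2.85])
def fk(q,k):
    h,L1,a,L2,b,c,L3,o=k
    Ry=lambda t:R.from_euler("y",t); Rz=lambda t:R.from_euler("z",t)
    r=Rz(-q[0])*Ry(q[1]); p=np.array([0,0,h])
    p=p+r.apply([a,0,L1]); r=r*Rz(-q[2])*Ry(q[3])
    p=p+r.apply([b,0,L2]); r=r*Rz(-q[4])*Ry(q[5])
    p=p+r.apply([c,0,L3]); r=r*Rz(-q[6]+o)
    return p,r
def rs(k): 
    e=[]
    for q,p,t in D:
        P,r=fk(q,k); e+=list((P-p)); e+=list(300*(r.inv()*R.from_euler("xyz",t)).as_rotvec())
    return np.array(e)
K=min((least_squares(rs,[300,350,0,350,0,0,100,o0]) for o0 in(0,1.57,3.14,-1.57)),key=lambda f:f.cost)
if __name__=="__main__": print(np.round(K.x,3),K.cost); print(np.round(rs(K.x).reshape(-1,6),1))
K=K.x
def ik(p,r,q0,n=0):
    best=None; rng=np.random.default_rng(0)
    for i in range(n+1):
        s=np.clip(q0 if i==0 else rng.uniform(LO,HI),LO+.01,HI-.01)
        f=least_squares(lambda q:np.r_[fk(q,K)[0]-p,300*(fk(q,K)[1].inv()*r).as_rotvec(),.5*(q-q0)],s,bounds=(LO,HI))
        e=np.abs(f.fun[:6]).max()
        if best is None or f.cost<best[1].cost: best=(e,f)
    return best[1].x,best[0]
E
python3 arm.py
```

```text
2.32 [0.6247, 0.1278, -0.2654, 2.0283, -0.7761, 1.2832, -1.0374] [ 448.1 -108.5  403.2] [-2.353   0.0033 -0.1682] [-0.7  0.1 -1. ] 42.5 0.0
[604.505 418.247  72.724 670.684 263.562  86.498  65.05    1.571] 1226.1374847471131
[[ 11.3  19.8   3.9  -0.    0.    0. ]
 [  5.7   6.5   4.9   0.   -0.    0. ]
 [-10.8  -5.    4.4  -0.    0.    0. ]
 [ 32.2  21.2 -13.2  -0.    0.   -0. ]]
```

```bash
python3 - <<'E'
s=open("arm.py").read()
s=s.replace("p=p+r.apply([a,0,L1]); r=r*Rz(-q[2])*Ry(q[3])","p=p+r.apply([0,0,L1]); r=r*Rz(-q[2]); p=p+r.apply([a,0,0]); r=r*Ry(q[3])")
open("arm.py","w").write(s)
E
python3 arm.py
```

```text
[401.183 478.461  23.793 612.809 143.189  56.594  56.841   1.571] 1806.8092893979658
[[ 6.4 41.6  4.3 -0.   0.   0. ]
 [ 4.1 15.3  2.1  0.  -0.   0. ]
 [-3.4 -6.6 -5.6 -0.   0.   0. ]
 [33.3 19.2 -0.7 -0.   0.  -0. ]]
```

{"op": "move_arm", "data": {
  "grip": [0.5, 0.5, 0.5, 0.5, 0.5, 0.5, 0.5, 0.5],
  "slide": [
    [0, -0.002, 0.03],
    [0, -0.002, 0.03],
    [0, -0.002, 0.03],
    [0, -0.002, 0.03],
    [0, -0.002, 0.03],
    [0, 0, 0.03],
    [0, 0, 0],
    [0, 0, 0]
  ],
  "delta_rot": [
    [0, -0.9, 0],
    [0, 0, 0],
    [0, 0, 0],
    [0, 0, 0],
    [0, 0, 0],
    [0, 0, 0],
    [0, 0, 0],
    [0, 0, 0]
  ]
}}

```text
time_s: 2.98
eef_pos: [467.6, 27.7, 283.5]
tcp_rot: [-2.357, 0.014, -0.149]
contact_force: [1.2, -0.7, -0.2]
gripper_width: 42.5
finger_force: 0.0
```

```bash
python3 log.py
cat > wshot.py <<'E'
import sys
from h import *
from bench import sensors,imaging
from scipy.spatial.transform import Rotation as R
s=sensors.get_state(); d=imaging.capture("wrist")
M=np.eye(4); M[:3,:3]=R.from_euler("xyz",s["tcp_rot"]).as_matrix(); M[:3,3]=s["eef_pos"]
d["extrinsics"]=M@d["mount"]; d["tcp"]=M
n=sys.argv[1]; pickle.dump(d,open(n+".pkl","wb"))
im=np.clip(d["color"][:,:,::-1]*1.8,0,255).astype(np.uint8)
# predicted outlines
for p,yw in (((505.2,212.5,80),1.381),):
    cv2.polylines(im,[np.int32(hull(d,np.array(p),frame(yw)))],True,(0,0,255),1)
cv2.imwrite(f"pics/{n}.png",im)
E
python3 wshot.py w1; python3 arm.py
```

```text
2.98 [0.4506, 0.2937, -0.4062, 2.1509, -0.9143, 0.8964, -1.0041] [467.6  27.7 283.5] [-2.3574  0.0135 -0.1488] [ 1.2 -0.7 -0.2] 42.5 0.0
[233.648 520.762  16.31  503.307  24.485  13.251  84.806   1.571] 1872.851528624902
[[ 2.2 40.   7.4 -0.   0.   0. ]
 [ 3.4 15.5  3.5  0.  -0.   0. ]
 [ 4.8 -4.8 -6.5 -0.   0.   0. ]
 [-2.9 -1.5 -2.7 -0.   0.   0. ]
 [35.5 21.1 -1.7 -0.   0.  -0. ]]
```

View pics/w1.png

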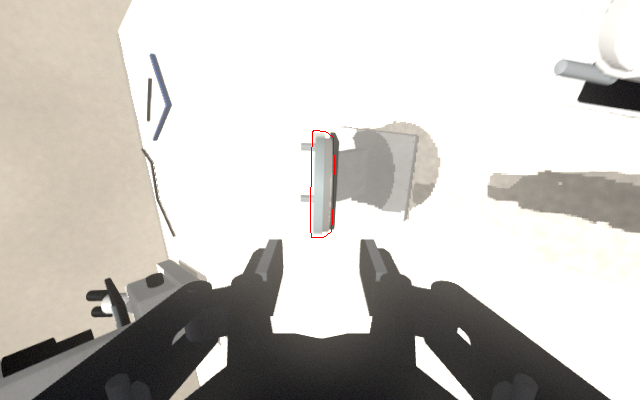

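The wrist view shows the dish edge-on at about (324,183), spanning rows 134–232, near the prediction but slightly smaller.

Run:
```python
from h import *
d=load("w1"); c=crop(d["color"],290,115,140,115,5,1.0)
h=(hull(d,np.array([505.2,212.5,80]),frame(1.381)).reshape(-1,2)-[290,115]+.5)*5
cv2.polylines(c,[np.int32(h)],True,(0,0,255),1)
cv2.imwrite("pics/c1.png",c)
```

```text
(no output)
```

View pics/c1.png

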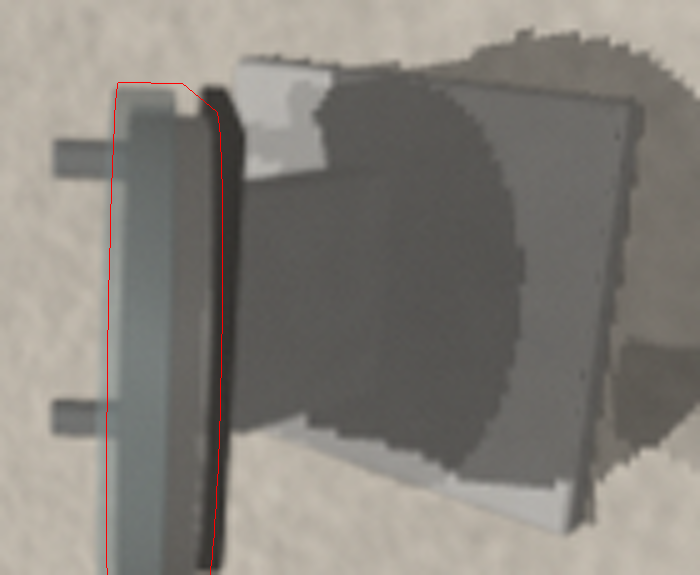

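```bash
cat > fit2.py <<'E'
from h import *
d=load("w1")
px=lambda a,b:(a/5+290-.4,b/5+115-.4)
cor=np.array([px(203,90),px(199,568)])
pts=[px(114,90),px(112,200),px(112,300),px(113,400)]
tp=np.array([px(53,160),px(53,418)])
def res(p,z=80):
    F=frame(p[2]);c=np.array([p[0],p[1],z])
    q=proj(d,c+np.array([[-5,42,0],[-5,-42,0]])@F.T)
    if (q[0]-cor[0])[1]**2>(q[1]-cor[0])[1]**2: q=q[::-1]
    t=proj(d,c+np.array([[43,28,30],[43,-28,30]])@F.T)
    if t[0,1]>t[1,1]: t=t[::-1]
    h=hull(d,c,F)
    return np.r_[(q-cor).ravel(),(t-tp).ravel(),[cv2.pointPolygonTest(h,x,True) for x in pts]]
x=np.array([505.2,212.5,1.381]); print(np.round(res(x),1))
f=least_squares(res,x,diff_step=1e-3,loss="soft_l1",x_scale=[1,1,.01]); print(f.x,np.round(res(f.x),1))
print((d["tcp"][:3,:3]).round(3))
E
python3 fit2.py
```

```text
[ 2.9  5.7  0.7  1.4  0.9 -0.4  1.1  0.2 -0.4  0.2  0.8  1.3]
[507.14148071 211.81319813   1.40824318] [ 2.3  3.   2.  -0.2  0.6 -1.1  1.8 -0.1  0.5  0.8  1.   1.1]
[[ 0.989 -0.114  0.095]
 [-0.148 -0.699  0.7  ]
 [-0.014 -0.706 -0.708]]
```

Run:
```python
from h import *
d=load("w1"); g=d["color"].astype(int).sum(2)//3
for c in (314,318,322,328,331): print(c,"top",g[126:144,c],"bot",g[222:244,c])
F=frame(1.381);C=np.array([505.2,212.5,80])
print(proj(d,C+np.array([[-5,42,0],[-5,-42,0]])@F.T))
print(hull(d,C,F).reshape(-1,2)[:,1].min(),hull(d,C,F).reshape(-1,2)[:,1].max())
E=np.linalg.inv(d["extrinsics"]);print(E[:3,:3]@C+E[:3,3])
```

```text
314 top [177 177 176 176 175 171 146 128 128 129 133 132 133 134 133 132 128 109] bot [114 111 111 112 112 110 109 108 109 108 113 123 140 140 146 166 177 181
 182 180 181 182]
318 top [178 175 174 174 176 172 149 127 124 122 111 103  97  96  97  96  99  99] bot [113 113 111 112 111 111 109 108 107 109 111 119 139 144 150 168 182 183
 183 183 181 180]
322 top [173 175 174 175 177 175 158 127 126 122 112 102  94  92  96  95  97  97] bot [102 101 100  98 100  98  98  95  94 107 137 154 162 168 173 181 185 184
 185 183 181 179]
328 top [175 176 176 178 181 181 179 178 175 175 175 161 114  89  91  92  92  92] bot [ 96  97  96  93  92  92  92  96 110 139 172 178 176 176 177 180 181 181
 179 180 181 180]
331 top [179 179 180 181 179 162 100  57  56  55  57  58  68  78  83  90  91  91] bot [ 55  54  54  54  56  56  57 101 160 179 180 180 176 177 177 176 175 177
 178 178 180 180]
[[330.14836632 229.58305188]
 [333.1418768  138.25177136]]
130.97803 237.2415
[  9.46740147 -13.83896884 252.80524723]
```

```bash
cat > tgt.py <<'E'
from h import *
from scipy.spatial.transform import Rotation as R
def pose(C,yaw,sgn,g,mid):
    """tool z=u, tool y=sgn*n; grasp point g mm up-slope of C, mid mm along n"""
    F=frame(yaw);u,y,n=F.T
    Rt=np.c_[np.cross(sgn*n,u),sgn*n,u]
    return np.array(C)+mid*n-(g+155)*u, Rt
def rel(pt,Rt,p0=None,R0=None):
    if p0 is None:
        from bench import sensors
        s=sensors.get_state();p0=s["eef_pos"];R0=R.from_euler("xyz",s["tcp_rot"]).as_matrix()
    print("slide mm",np.round(R0.T@(pt-p0),1),"rot deg",np.round(np.degrees(R.from_matrix(R0.T@Rt).as_rotvec()),2))
E
python3 -c "
from tgt import *
p,Rt=pose((505.4,213.5,78.2),1.40,-1,32,8.5);print(p);rel(p,Rt)"
```

```text
[483.9469919   89.11795369 216.43937572]
slide mm [ 6.6  2.3 93.6] rot deg [0.09 1.22 0.32]
```

{"op": "move_arm", "data": {
  "grip": [0.5, 0.5, 0.5, 0.5, 0.5, 0.5, 0.5],
  "slide": [
    [0, 0, 0],
    [0.0046, 0.0023, 0.01],
    [0, 0, 0.025],
    [0, 0, 0.025],
    [0, 0, 0.02],
    [0, 0, 0.0135],
    [0, 0, 0]
  ],
  "delta_rot": [
    [0, 1.2, 0.3],
    [0, 0, 0],
    [0, 0, 0],
    [0, 0, 0],
    [0, 0, 0],
    [0, 0, 0],
    [0, 0, 0]
  ]
}}

```text
time_s: 3.62
eef_pos: [483.9, 89.4, 216.2]
tcp_rot: [-2.356, 0.001, -0.171]
contact_force: [-1.0, -0.0, -0.5]
gripper_width: 42.5
finger_force: 0.0
```

```bash
python3 log.py; python3 -c "
from tgt import *
p,Rt=pose((505.4,213.5,78.2),1.40,-1,32,8.5);rel(p,Rt)"; python3 wshot.py w2;  python3 - <<'E'
from h import *
d=load("w2"); cv2.imwrite("pics/c2.png",crop(d["color"],200,100,240,180,3,1.3))
E
```

```text
3.62 [0.368, 0.4541, -0.472, 2.1523, -1.0331, 0.6698, -0.9216] [483.9  89.4 216.2] [-2.3562e+00  7.0000e-04 -1.7120e-01] [-1.  -0.  -0.5] 42.5 0.0
slide mm [ 0.1  0.  -0.3] rot deg [ 0.    0.01 -0.05]
```

View pics/c2.png

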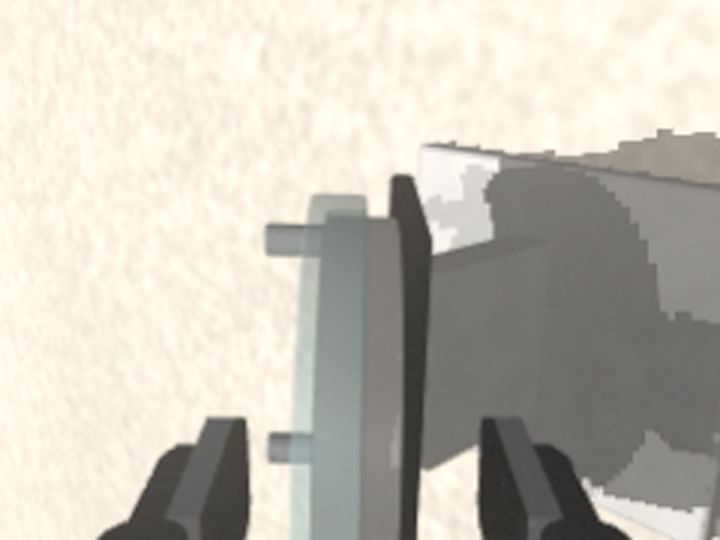

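Run:
```python
from h import *
d=load("w2"); g=d["color"].astype(int).sum(2)//3
C=np.array([505.4,213.5,78.2]);F=frame(1.40)
for sh in (((47,6),(47,17)),((42.5,0),(42.5,14))):
  h=hull(d,C,F,shapes=sh)
  for r in (185,210,235,260):
    xs=[x for x in np.arange(260,380,.1) if cv2.pointPolygonTest(h,(float(x),float(r)),False)>0]; print(r,round(xs[0],1),round(xs[-1],1))
for r in (185,210,235,260): print(r,g[r,292:345])
```

```text
185 301.6 324.3
210 300.4 324.5
235 299.9 324.7
260 299.8 324.7
185 308.4 336.0
210 307.5 337.1
235 307.2 337.6
260 307.1 337.7
185 [151 147 146 143 140 141 140 142 140 129 124 122 119 119 113 105 103 103
 104 103 103 102 102 103 102 100 100 101  99  95  94  97  96  95  96  97
  96  95  94  95  94  77  56  49  52  51  51  50  50  51  51  61  78]
210 [183 179 179 182 186 191 181 165 157 153 151 151 151 129 113 112 112 111
 113 111 110 111 110 109 110 110 110 109 103  96  95  99  98  99  98  98
  98  98  97  98  96  95  69  45  45  44  45  44  43  44  65  83  89]
235 [191 188 184 187 187 178 168 164 163 163 161 158 135 120 122 121 120 121
 120 119 120 120 120 120 118 118 118 118 106  99 101 102 101 101 102 101
 101 101 100 100  99  99  68  42  43  42  41  41  42  75  89  88  89]
260 [185 184 185 188 181 168 161 159 160 160 161 142 124 122 124 122 122 122
 123 122 122 122 121 122 120 121 121 116 102  99 102 103 102 103 102 102
 103 103 101 102 101  77  49  43  42  42  41  69 155 181 182 186 190]
```

{"op": "move_arm", "data": {
  "grip": [0.5, 0.5, 0.3, 0.25, 0.2, 0.15, 0.1, 0.0, 0.0, 0.0, 0.0],
  "slide": [
    [0, -0.002, 0],
    [0, 0, 0],
    [0, 0, 0],
    [0, 0, 0],
    [0, 0, 0],
    [0, 0, 0],
    [0, 0, 0],
    [0, 0, 0],
    [0, 0, 0],
    [0, 0, 0],
    [0, 0, 0]
  ],
  "delta_rot": [
    [0, 0, 0.9],
    [0, 0, 0],
    [0, 0, 0],
    [0, 0, 0],
    [0, 0, 0],
    [0, 0, 0],
    [0, 0, 0],
    [0, 0, 0],
    [0, 0, 0],
    [0, 0, 0],
    [0, 0, 0]
  ]
}}

```text
time_s: 4.58
eef_pos: [485.1, 89.7, 219.2]
tcp_rot: [-2.355, 0.01, -0.184]
contact_force: [-1.7, -2.6, 6.5]
gripper_width: 16.1
finger_force: 59.1
```

```bash
python3 log.py;  python3 wshot.py w3;  python3 - <<'E'
from h import *
d=load("w3"); g=d["color"].astype(int).sum(2)//3
cv2.imwrite("pics/c3.png",crop(d["color"],200,100,240,180,3,1.3))
for r in (185,210,235,260): print(r,g[r,292:345])
E
```

```text
4.58 [0.3647, 0.4484, -0.4689, 2.1504, -1.0351, 0.6737, -0.941] [485.1  89.7 219.2] [-2.3549  0.0101 -0.1842] [-1.7 -2.6  6.5] 16.1 59.1
185 [134 116 115 115 114 115 114 115 115 114 113 114 120 118 114 112 111 111
 105 103 101 102 102 101 100 101 101 100  99  99  98  98  96  93  93  94
  94  95  94  93  94  94  93  93  78  59  50  50  51  49  49  50  49]
210 [194 190 181 176 179 180 179 179 185 186 188 187 169 154 150 149 149 150
 130 112 111 109 110 110 110 109 109 108 108 108 108 108 108 104  93  94
  98  97  97  98  96  96  96  96  95  95  70  46  44  44  43  43  43]
235 [188 191 192 190 187 185 185 186 188 190 189 180 167 161 160 159 159 156
 133 118 119 119 119 118 118 118 117 116 116 116 116 116 115 112 102  96
  99  98  99 100  99  99  99  99  99  97  96  64  38  37  38  39  38]
260 [ 71  70  69  71  70  71  70  68  57  44  46  57  80  88  86 134 157 149
 128 118 121 119 120 119 120 120 119 120 119 119 119 119 117 117 108  97
  98  99  99 100  98  99  99 100  99  86  57  39  39  35  57  63  65]
```

View pics/c3.png

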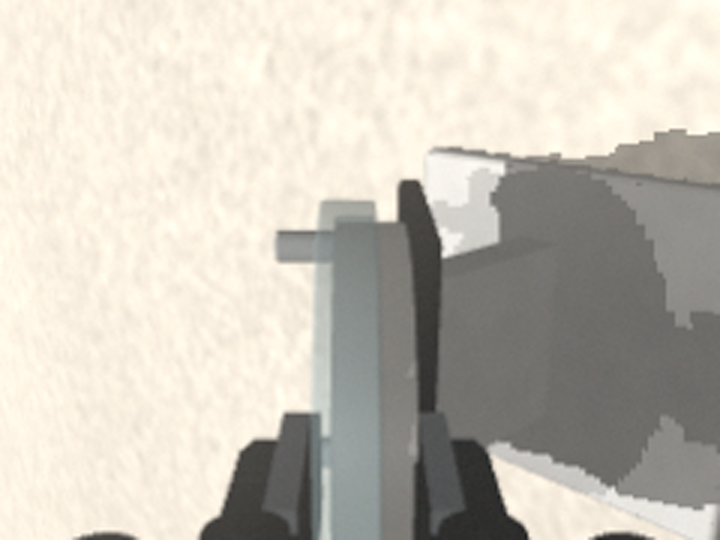

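```bash
cat > arm2.py <<'E'
import json,numpy as np
from scipy.spatial.transform import Rotation as R
from scipy.optimize import least_squares
D=[json.loads(l) for l in open("log.txt")]
D.append([[1.00920906,.3838506,.04381496,1.59962203,-.01788689,1.16121117,-.04986356],[290.568,-580.874,403.254],[-3.13889781,.00015,.463926]])
LO=np.array([-2.61,-.41,-1.48,0,-1.57,.05,-2.85]);HI=np.array([2.61,2.15,1.57,2.5,4.71,1.97,2.85])
def rots(q):
    r=R.identity();o=[]
    for i,(a,s) in enumerate(zip("zyzyzyz",(-1,1,-1,1,-1,1,-1))):
        r=r*R.from_euler(a,s*q[i]); o.append(r)
    return o
def A(q):
    o=rots(q); M=[r.as_matrix() for r in o]
    # base height, link1 y, link2 x,z / link3 x,y,z / link4 x,z / link5 x,y,z / link6 x z
    return np.column_stack([[0,0,1],M[0][:,0],M[0][:,1],M[1][:,0],M[2][:,0],M[2][:,1],M[2][:,2],M[3][:,0],M[4][:,0],M[4][:,1],M[4][:,2],M[5][:,0],M[5][:,2]])
X=np.vstack([A(q) for q,_,_ in D]);Y=np.concatenate([p for _,p,_ in D])
prior=np.array([300,0,0,0,0,0,330,0,0,0,330,0,100.]);lam=float(__import__("os").environ.get("LAM","0.01"))
w=np.array([lam]*13)
k=prior+np.linalg.solve(X.T@X+np.diag(w),X.T@(Y-X@prior))
if __name__=="__main__":
    print(k.round(1)); print((X@k-Y).reshape(-1,3).round(1))
E
for l in 0.0001 0.01 0.1; do LAM=$l python3 arm2.py; done
```

```text
[ 3.008e+02  2.400e+00 -3.480e+01 -5.000e-01  2.100e+00 -5.700e+00
  4.803e+02 -9.300e+00 -3.700e+00 -9.000e-01  5.009e+02  3.000e-01
  1.536e+02]
[[-0.1  0.   0.1]
 [ 0.1 -0.1 -0.1]
 [-0.1  0.   0.1]
 [ 0.3  0.1 -0.2]
 [-0.1 -0.   0.1]
 [-0.1 -0.   0.1]
 [ 0.   0.  -0. ]]
[303.1  11.3 -64.2  -3.8  18.1  30.1 443.7 -34.3 -12.3  -6.9 470.4  -2.1
 161.4]
[[ 1.8 -0.1  2.1]
 [ 1.  -1.  -0.7]
 [-0.3  0.5 -1.7]
 [ 1.5 -0.1 -0.3]
 [-0.3 -0.5  1.2]
 [-0.3 -0.5  1.1]
 [-1.6  3.5 -1.7]]
[312.4  16.9 -32.3   6.5  38.4  16.9 408.2 -39.9  -0.7 -20.2 419.5 -13.5
 147.4]
[[ 9.3 -2.3  7. ]
 [ 4.6 -3.3 -2.1]
 [ 2.3  0.6 -8.3]
 [ 3.5 -2.5  0.9]
 [-1.3 -3.1  4.6]
 [-1.4 -3.   4.4]
 [-5.8 22.5 -7.7]]
```

{"op": "move_arm", "data": {
  "grip": [0.0, 0.0, 0.0, 0.0, 0.0, 0.0, 0.0, 0.0, 0.0, 0.0, 0.0],
  "slide": [
    [0, -0.003, 0],
    [0, -0.006, 0],
    [0, -0.01, 0],
    [0, -0.015, 0],
    [0, -0.015, 0],
    [0, -0.015, -0.01],
    [0, -0.01, -0.02],
    [0, 0, -0.03],
    [0, 0, -0.03],
    [0, 0, -0.02],
    [0, 0, 0]
  ],
  "delta_rot": [
    [0, 0, 0],
    [0, 0, 0],
    [0, 0, 0],
    [0, 0, 0],
    [0, 0, 0],
    [0, 0, 0],
    [0, 0, 0],
    [0, 0, 0],
    [0, 0, 0],
    [0, 0, 0],
    [0, 0, 0]
  ]
}}

```text
time_s: 5.55
eef_pos: [482.1, 61.4, 350.5]
tcp_rot: [-2.359, 0.005, -0.189]
contact_force: [1.5, -0.3, -0.9]
gripper_width: 16.2
finger_force: 58.7
```

```bash
python3 log.py;  python3 wshot.py w4;  for l in 0.0001 0.01 0.1; do LAM=$l python3 arm2.py; done
python3 - <<'E'
from h import *
d=load("w4"); g=d["color"].astype(int).sum(2)//3
for r in (185,210,235,250): print(r,g[r,292:345])
for c in (312,318,325): print(c,g[155:185,c])
E
```

```text
5.55 [0.3894, 0.1839, -0.4137, 2.1005, -0.9156, 0.9325, -1.1812] [482.1  61.4 350.5] [-2.3589  0.0051 -0.1892] [ 1.5 -0.3 -0.9] 16.2 58.7
[ 3.012e+02  1.700e+00 -3.110e+01 -2.000e-01  1.400e+00 -9.700e+00
  4.830e+02 -6.700e+00 -2.800e+00 -6.000e-01  5.025e+02  1.000e-01
  1.529e+02]
[[ 0.   0.   0. ]
 [ 0.1 -0.1 -0. ]
 [-0.1  0.   0.1]
 [ 0.2  0.  -0.1]
 [-0.  -0.   0.1]
 [-0.  -0.1  0. ]
 [-0.2  0.1 -0.1]
 [-0.   0.  -0. ]]
[304.8  10.  -63.9  -2.9  17.4  28.8 443.5 -33.8 -12.   -6.  471.3  -2.8
 161.8]
[[ 1.9 -0.1  2. ]
 [ 1.2 -1.  -0.4]
 [-0.1  0.6 -1.4]
 [ 1.6 -0.1 -0.1]
 [-0.2 -0.6  1.2]
 [-0.2 -0.6  1.2]
 [-0.6  0.1 -0.8]
 [-1.7  3.5 -1.7]]
[ 3.126e+02  1.590e+01 -3.280e+01  6.800e+00  3.850e+01  1.700e+01
  4.088e+02 -4.020e+01 -1.000e-01 -1.990e+01  4.195e+02 -1.390e+01
  1.476e+02]
[[ 9.  -2.2  7.2]
 [ 4.4 -2.9 -1.8]
 [ 2.3  1.1 -7.9]
 [ 3.4 -2.   1.3]
 [-1.3 -2.7  5. ]
 [-1.4 -2.6  4.8]
 [ 1.  -2.  -2.2]
 [-5.9 22.4 -7.7]]
185 [186 184 182 184 186 189 188 187 189 187 185 183 176 156 145 143 143 142
 137 116 104 105 103 105 103 104 105 103 103 102 102 103 101  97  97  98
  
[... 408 characters left out ...]
9 119 117 118 118 116 105  98
 103 103 104 103 104 103 103 103 103 107 103 162 183 180 183 186 186]
250 [ 72  75  73  73  74  72  72  72  72  64  54  71  88  91  91 137 160 152
 133 122 124 123 124 124 123 121 122 123 122 121 121 123 120 121 110 102
 105 105 106 106 106 106 107 109 112 113 108  76  56  66  70  70  71]
312 [186 183 181 179 178 180 181 185 190 193 187 161 128 129 131 133 129 117
 111 104 101 100 100 100 101 102 103 102 104 104]
318 [183 183 183 185 187 189 190 189 188 187 183 160 129 131 132 130 124 114
 109  95  96  97  98  99  99 100 101 103 102 102]
325 [180 183 184 185 185 183 182 185 186 184 185 185 176 170 164 156 155 145
 131  93  94  92  94  94  95  95  95  96  96  97]
```

```bash
cat > fit4.py <<'E'
from h import *
from scipy.spatial.transform import Rotation as R
d=load("w4"); E=np.array(d["mount"])
# nominal dish frame in tool: normal=-y, u=z -> cols (u,across,n)
F0=np.array([[0,-1,0],[0,0,-1],[1,0,0]],float); 
lid=[(304.7,185),(304.2,210),(303.6,235),(312,166),(318,166)]
lidr=[(325.9,210),(326.0,235)]
cup=[(336.6,185),(338.2,210),(338.8,235)]
def unpack(p):
    F=R.from_rotvec(p[3:]).as_matrix()@F0
    return np.array([p[0],p[1],p[2]]),F
def res(p):
    c,F=unpack(p)
    h1=hull(d,c,F,E,((47,6),(47,17)));h2=hull(d,c,F,E,((42.5,0),(42.5,14)))
    t=lambda h,x:cv2.pointPolygonTest(h,x,True)
    return np.array([t(h1,x) for x in lid+lidr]+[t(h2,x) for x in cup]+[p[0]/3,(p[1]-8.5)*.5,p[3]*30,p[4]*30,p[5]*30])
x0=np.array([0,8.5,187,0,0,0.])
f=least_squares(res,x0,x_scale=[1,1,1,.01,.01,.01],diff_step=1e-2*np.ones(6)); 
from scipy.optimize import minimize
f=minimize(lambda p:(res(p)**2).sum(),x0,method="Powell",options=dict(maxiter=20000))
print(f.x.round(4),res(x0).round(1),res(f.x).round(1))
E
python3 fit4.py
cat > feas.py <<'E'
from arm2 import *
from tgt import pose
def ik(p,Rm,q0,n=60):
    rng=np.random.default_rng(1);out=[];Rt=R.from_matrix(Rm)
    f=lambda q:np.r_[(A(q)@k-p)/10,10*(rots(q)[-1]*R.from_euler("z",OFF)).inv().__mul__(Rt).as_rotvec(),.02*(q-q0)]
    for i in range(n):
        s=least_squares(f,np.clip(q0 if i==0 else q0+rng.normal(0,.8,7),LO+.02,HI-.02),bounds=(LO+.01,HI-.01))
        if np.abs(s.fun[:6]).max()<.06: out.append((s.cost,s.x))
    return min(out,key=lambda t:t[0])[1] if out else None
q,p,t=D[-2]; OFF=(rots(q)[-1].inv()*R.from_euler("xyz",t)).as_rotvec()[2]
if __name__=="__main__":
  q=np.array(q)
  for sgn,dq in((1,np.pi),(-1,0)):
   for back in (0,60):
    P,Rm=pose((577.7,-217.7,80),1.523,sgn,32+back,8.5+back)
    q0=q.copy();q0[6]+=dq
    s=ik(P,Rm,q0); print(sgn,back,P.round(0),None if s is None else s.round(2))
E
LAM=0.0001 python3 feas.py
```

```text
[-3.618400e+00  9.371900e+00  1.946802e+02  3.400000e-03  5.000000e-04
  5.000000e-04] [ 3.1  3.8  3.8  4.   4.  -1.4 -1.4 -0.7 -1.2 -1.2  0.   0.   0.   0.
  0. ] [-0.   0.4  0.3  0.1  0.1  0.4  0.6  0.  -0.2 -0.2 -1.2  0.4  0.1  0.
  0. ]
1 0 [ 572. -344.  218.] [ 0.72  0.78 -0.15  1.51 -0.56  1.36  2.37]
1 60 [ 572. -344.  303.] [ 0.72  0.67 -0.15  1.48 -0.56  1.46  2.3 ]
-1 0 [ 572. -344.  218.] [ 0.72  0.78 -0.15  1.51 -0.56  1.36 -0.77]
-1 60 [ 572. -344.  303.] [ 0.72  0.67 -0.15  1.48 -0.56  1.46 -0.84]
```

{"op": "move_arm", "data": {
  "grip": [0, 0, 0, 0, 0, 0, 0, 0, 0, 0, 0, 0, 0, 0, 0, 0, 0, 0],
  "slide": [
    [0, 0, 0],
    [0, 0, 0],
    [0, 0, 0],
    [0, 0, 0],
    [0, 0, 0],
    [0, 0, 0],
    [0, 0, 0],
    [0, 0, 0],
    [0, 0, 0],
    [0, 0, 0],
    [0, 0, 0],
    [0, 0, 0],
    [0, 0, 0],
    [0, 0, 0],
    [0, 0, 0],
    [0, 0, 0],
    [0, 0, 0],
    [0, 0, 0]
  ],
  "delta_rot": [
    [0, 0, -2],
    [0, 0, -4],
    [0, 0, -5],
    [0, 0, -5],
    [0, 0, -5],
    [0, 0, -5],
    [0, 0, -5],
    [0, 0, -5],
    [0, 0, -5],
    [0, 0, -5],
    [0, 0, -5],
    [0, 0, -5],
    [0, 0, -6],
    [0, 0, -6],
    [0, 0, -6],
    [0, 0, -6],
    [0, 0, -6],
    [0, 0, -6]
  ]
}}

```text
time_s: 7.1
eef_pos: [480.0, 66.1, 346.5]
tcp_rot: [3.122, -0.785, 1.433]
contact_force: [-0.7, -0.0, -1.1]
gripper_width: 15.9
finger_force: 58.6
```

{"op": "move_arm", "data": {
  "grip": [0, 0, 0, 0, 0, 0, 0, 0, 0, 0, 0, 0, 0, 0, 0, 0, 0, 0],
  "slide": [
    [0, 0, 0],
    [0, 0, 0],
    [0, 0, 0],
    [0, 0, 0],
    [0, 0, 0],
    [0, 0, 0],
    [0, 0, 0],
    [0, 0, 0],
    [0, 0, 0],
    [0, 0, 0],
    [0, 0, 0],
    [0, 0, 0],
    [0, 0, 0],
    [0, 0, 0],
    [0, 0, 0],
    [0, 0, 0],
    [0, 0, 0],
    [0, 0, 0]
  ],
  "delta_rot": [
    [0, 0, -6],
    [0, 0, -6],
    [0, 0, -6],
    [0, 0, -6],
    [0, 0, -6],
    [0, 0, -6],
    [0, 0, -6],
    [0, 0, -6],
    [0, 0, -6],
    [0, 0, -6],
    [0, 0, -6],
    [0, 0, -5],
    [0, 0, -5],
    [0, 0, -5],
    [0, 0, -3],
    [0, 0, -2],
    [0, 0, 0],
    [0, 0, 0]
  ]
}}

```text
time_s: 8.6
eef_pos: [480.3, 65.7, 347.1]
tcp_rot: [2.357, -0.039, 2.935]
contact_force: [-0.4, -0.5, -2.7]
gripper_width: 16.5
finger_force: 58.6
```

```bash
python3 log.py; python3 -c "
from tgt import *
p,Rt=pose((577.7,-217.7,80),1.523,1,32+60,68.5);print(p);rel(p,Rt)"
```

```text
8.6 [0.6476, 0.2303, -0.7052, 2.0932, -0.8413, 0.8896, 1.8715] [480.3  65.7 347.1] [ 2.3568 -0.0388  2.9352] [-0.4 -0.5 -2.7] 16.5 58.6
[ 571.66951315 -343.77441544  303.09218946]
slide mm [-174.9 -296.7 -243.7] rot deg [ 0.14  4.85 -7.99]
```

{"op": "move_arm", "data": {
  "grip": [0, 0, 0, 0, 0, 0, 0, 0, 0, 0, 0, 0, 0, 0, 0, 0, 0],
  "slide": [
    [0, 0, 0],
    [0, 0, 0],
    [-0.005, -0.0132, -0.0106],
    [-0.0092, -0.0264, -0.0212],
    [-0.0092, -0.0264, -0.0212],
    [-0.0092, -0.0264, -0.0212],
    [-0.0092, -0.0264, -0.0212],
    [-0.0092, -0.0264, -0.0212],
    [-0.0092, -0.0264, -0.0212],
    [-0.0092, -0.0264, -0.0212],
    [-0.0092, -0.0264, -0.0212],
    [-0.0092, -0.0264, -0.0212],
    [-0.0092, -0.0264, -0.0212],
    [-0.0092, -0.0264, -0.0212],
    [-0.005, -0.0132, -0.0106],
    [0, 0, 0],
    [0, 0, 0]
  ],
  "delta_rot": [
    [0, 2.4, -4],
    [0, 2.4, -4],
    [0, 0, 0],
    [0, 0, 0],
    [0, 0, 0],
    [0, 0, 0],
    [0, 0, 0],
    [0, 0, 0],
    [0, 0, 0],
    [0, 0, 0],
    [0, 0, 0],
    [0, 0, 0],
    [0, 0, 0],
    [0, 0, 0],
    [0, 0, 0],
    [0, 0, 0],
    [0, 0, 0]
  ]
}}

```text
time_s: 10.02
eef_pos: [571.6, -346.3, 302.1]
tcp_rot: [2.354, 0.002, 3.088]
contact_force: [-0.4, 1.0, -0.9]
gripper_width: 16.0
finger_force: 58.7
```

```bash
python3 log.py; python3 -c "
from tgt import *
p,Rt=pose((577.7,-217.7,80),1.523,1,32+60,68.5);rel(p,Rt)"; sed -i 's/^for p,yw.*/for p,yw in ():/' wshot.py; python3 wshot.py w5
python3 - <<'E'
from h import *
d=load("w5"); im=np.clip(d["color"][:,:,::-1]*1.2,0,255).astype(np.uint8)
F=frame(1.523);C=np.array([577.7,-217.7,80])
q=proj(d,C+np.array([[-5,42,0],[-5,-42,0],[43,28,0],[43,28,30],[43,-28,0],[43,-28,30]])@F.T);print(q.round(1))
c=cv2.resize(im[60:280,180:480],None,fx=2.6,fy=2.6,interpolation=cv2.INTER_CUBIC)
for a in q: cv2.circle(c,tuple(int(v) for v in (a-[180,60]+.5)*2.6),3,(0,0,255),1)
cv2.imwrite("pics/c5.png",c)
E
```

```text
10.02 [0.8944, 0.6986, -0.4024, 1.4802, -0.4343, 1.4188, 2.2043] [ 571.6 -346.3  302.1] [2.3543e+00 1.6000e-03 3.0875e+00] [-0.4  1.  -0.9] 16.0 58.7
slide mm [0.  2.5 1. ] rot deg [ 0.11  0.32 -0.19]
[[234.1 159.8]
 [243.5 258.8]
 [250.6 166.7]
 [282.5 166.5]
 [254.9 222.4]
 [285.  222.3]]
```

View pics/c5.png

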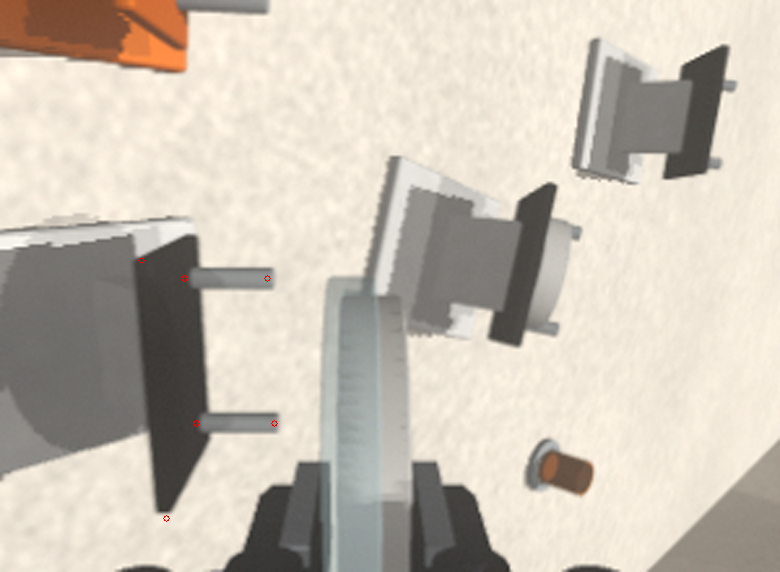

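```bash
cat > fit5.py <<'E'
from h import *
d=load("w5")
f=lambda a,b:(a/2.6+180-.5,b/2.6+60-.5)
obs=np.array([f(135,259),f(157,512),f(190,278),f(272,279),f(201,423),f(278,424)])
L=np.array([[-5,42,0],[-5,-42,0],[43,28,0],[43,28,30],[43,-28,0],[43,-28,30]],float)
res=lambda p:(proj(d,np.array([p[0],p[1],80])+L@frame(p[2]).T)-obs).ravel()
x=least_squares(res,[577.7,-217.7,1.523]).x
print(x,res(x).round(1))
from tgt import *
for s in (190,192,195):
    p,Rt=pose((*x[:2],80),x[2],1,s-155+8,8.5+30); rel(p,Rt)
E
python3 fit5.py
```

```text
[ 576.8560116  -217.76128884    1.51009069] [ 3.1 -0.6  2.9  1.7 -1.8 -0.3 -1.4 -0.5 -2.3 -0.1 -1.8 -0.3]
slide mm [  2.8 -29.7  48.7] rot deg [ 0.2  -0.31  0.48]
slide mm [  2.8 -29.7  46.7] rot deg [ 0.2  -0.31  0.48]
slide mm [  2.8 -29.7  43.7] rot deg [ 0.2  -0.31  0.48]
```

{"op": "move_arm", "data": {
  "grip": [0, 0, 0, 0, 0, 0],
  "slide": [
    [0, 0, 0],
    [0.0025, -0.01, 0.015],
    [0.0025, -0.01, 0.015],
    [0, -0.01, 0.01],
    [0, 0, 0.004],
    [0, 0, 0]
  ],
  "delta_rot": [
    [0.2, -0.3, 0.5],
    [0, 0, 0],
    [0, 0, 0],
    [0, 0, 0],
    [0, 0, 0],
    [0, 0, 0]
  ]
}}

```text
time_s: 10.57
eef_pos: [567.6, -332.1, 250.1]
tcp_rot: [2.355, -0.001, 3.084]
contact_force: [0.4, 0.3, -1.7]
gripper_width: 16.3
finger_force: 58.7
```

```bash
python3 log.py
cat > chk.py <<'E'
from h import *
from bench import sensors
from scipy.spatial.transform import Rotation as R
s=sensors.get_state();Rm=R.from_euler("xyz",s["tcp_rot"]).as_matrix()
C=np.array([576.86,-217.76,80]);F=frame(1.510)
for z in (190,192,195):
    c=s["eef_pos"]+Rm@[0,-8.5,z]; print(z,"lid centre rel seat (u,across,n)",((c-C)@F).round(1))
print("tilt deg",np.degrees(R.from_matrix(np.c_[F[:,1],F[:,2],F[:,0]].T@Rm).as_rotvec()).round(2),s["contact_force"].round(1),s["moment"].round(2))
E
python3 chk.py; python3 wshot.py w6
python3 - <<'E'
from h import *
d=load("w6"); im=np.clip(d["color"][:,:,::-1]*1.2,0,255).astype(np.uint8)
cv2.imwrite("pics/c6.png",cv2.resize(im[100:280,230:430],None,fx=3.3,fy=3.3,interpolation=cv2.INTER_CUBIC))
E
```

```text
10.57 [0.8855, 0.7426, -0.4, 1.5322, -0.4293, 1.3304, 2.2366] [ 567.6 -332.1  250.1] [ 2.3551e+00 -1.4000e-03  3.0837e+00] [ 0.4  0.3 -1.7] 16.3 58.7
190 lid centre rel seat (u,across,n) [-11.4   2.9  30.9]
192 lid centre rel seat (u,across,n) [-9.4  2.9 30.9]
195 lid centre rel seat (u,across,n) [-6.4  2.9 30.9]
tilt deg [-0.06  0.17 -0.06] [ 0.4  0.3 -1.7] [-0.95  0.1  -0.04]
```

View pics/c6.png

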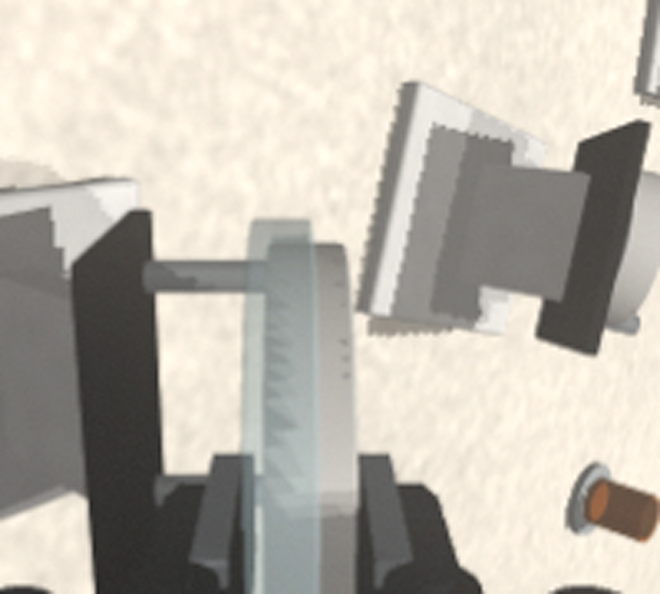

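{"op": "move_arm", "data": {
  "grip": [0, 0, 0, 0, 0],
  "slide": [
    [0, -0.01, 0],
    [0, -0.01, 0],
    [0, -0.006, 0],
    [0, -0.002, 0],
    [0, 0, 0]
  ],
  "delta_rot": [
    [0, 0, 0],
    [0, 0, 0],
    [0, 0, 0],
    [0, 0, 0],
    [0, 0, 0]
  ]
}}

```text
time_s: 11.03
eef_pos: [567.1, -353.9, 232.4]
tcp_rot: [2.355, 0.002, 3.082]
contact_force: [0.2, 0.9, 3.5]
gripper_width: 16.1
finger_force: 59.7
```

```bash
python3 chk.py
```

```text
190 lid centre rel seat (u,across,n) [-14.2   1.3   3. ]
192 lid centre rel seat (u,across,n) [-12.2   1.3   3. ]
195 lid centre rel seat (u,across,n) [-9.2  1.3  3. ]
tilt deg [-0.07 -0.04 -0.12] [0.2 0.9 3.5] [0.11 0.07 0.1 ]
```

{"op": "move_arm", "data": {
  "grip": [0, 0, 0, 0],
  "slide": [
    [0, 0, 0.003],
    [0, 0, 0.001],
    [0, 0, 0.001],
    [0, 0, 0]
  ],
  "delta_rot": [
    [0, 0, 0],
    [0, 0, 0],
    [0, 0, 0],
    [0, 0, 0]
  ]
}}

```text
time_s: 11.37
eef_pos: [567.4, -349.3, 228.4]
tcp_rot: [2.357, 0.002, 3.083]
contact_force: [0.8, 2.5, 1.2]
gripper_width: 15.8
finger_force: 59.7
```

```bash
python3 chk.py
```

```text
190 lid centre rel seat (u,across,n) [-8.2  1.4  3.1]
192 lid centre rel seat (u,across,n) [-6.2  1.4  3.1]
195 lid centre rel seat (u,across,n) [-3.2  1.4  3.1]
tilt deg [ 0.03 -0.   -0.16] [0.8 2.5 1.2] [ 0.21 -0.13 -0.08]
```

```bash
cat > avg.py <<'E'
from h import *
from bench import sensors,imaging
from scipy.spatial.transform import Rotation as R
C=np.array([576.86,-217.76,80]);F=frame(1.510);o=[]
for i in range(5):
    s=sensors.get_state();imaging.capture("wrist")
    Rm=R.from_euler("xyz",s["tcp_rot"]).as_matrix()
    o.append(np.r_[(s["eef_pos"]+Rm@[0,-8.5,192]-C)@F,s["contact_force"]@F,s["moment"]])
print("pos u,a,n | force u,a,n | moment");print(np.mean(o,0).round(2),np.std(o,0).round(2))
E
python3 avg.py
```

```text
pos u,a,n | force u,a,n | moment
[-6.16  1.42  3.05  0.38 -0.95  3.59  0.31 -0.21 -0.11] [0.01 0.01 0.02 0.54 0.21 0.58 0.09 0.05 0.03]
```

{"op": "move_arm", "data": {
  "grip": [0, 0, 0, 0, 0],
  "slide": [
    [0, 0.001, 0],
    [0, 0, 0.001],
    [0, 0, 0.001],
    [0, 0, 0.001],
    [0, 0, 0]
  ],
  "delta_rot": [
    [0, 0, 0],
    [0, 0, 0],
    [0, 0, 0],
    [0, 0, 0],
    [0, 0, 0]
  ]
}}

```text
time_s: 12.03
eef_pos: [567.0, -347.5, 226.9]
tcp_rot: [2.358, 0.001, 3.082]
contact_force: [0.8, 2.3, 3.8]
gripper_width: 15.8
finger_force: 60.0
```

```bash
python3 avg.py
```

```text
pos u,a,n | force u,a,n | moment
[-3.86  1.9   3.06 -1.46  0.3   4.09  0.43 -0.05  0.02] [0.02 0.01 0.01 0.29 0.54 0.29 0.02 0.03 0.03]
```

{"op": "move_arm", "data": {
  "grip": [0, 0, 0],
  "slide": [
    [0, 0.002, 0],
    [0, 0, 0],
    [0, 0, 0]
  ],
  "delta_rot": [
    [0, 0, 0],
    [0, 0, 0],
    [0, 0, 0]
  ]
}}

```text
time_s: 12.53
eef_pos: [566.8, -346.7, 227.4]
tcp_rot: [2.36, 0.001, 3.081]
contact_force: [0.7, 0.1, -0.4]
gripper_width: 15.6
finger_force: 59.0
```

```bash
python3 avg.py
```

```text
pos u,a,n | force u,a,n | moment
[-3.63  2.26  3.48  0.55 -0.66 -0.3  -0.78 -0.   -0.06] [0.05 0.1  0.04 0.31 0.72 0.27 0.14 0.05 0.05]
```

{"op": "move_arm", "data": {
  "grip": [0, 0, 0, 0],
  "slide": [
    [0, 0, 0.001],
    [0, 0, 0.001],
    [0, 0, 0.001],
    [0, 0, 0]
  ],
  "delta_rot": [
    [0, 0, 0],
    [0, 0, 0],
    [0, 0, 0],
    [0, 0, 0]
  ]
}}

```text
time_s: 13.12
eef_pos: [567.2, -343.7, 225.6]
tcp_rot: [2.358, 0.001, 3.082]
contact_force: [-0.0, -0.8, -0.7]
gripper_width: 15.6
finger_force: 58.7
```

```bash
python3 avg.py
```

```text
pos u,a,n | force u,a,n | moment
[-0.5   1.9   4.96  1.17  0.36 -1.07 -0.98  0.08  0.01] [0.15 0.11 0.05 0.68 0.47 0.36 0.04 0.04 0.04]
```

{"op": "move_arm", "data": {
  "grip": [0, 0, 0, 0],
  "slide": [
    [0, -0.001, 0.001],
    [0, 0, 0.001],
    [0, 0, 0],
    [0, 0, 0]
  ],
  "delta_rot": [
    [0, 0, 0],
    [0, 0, 0],
    [0, 0, 0],
    [0, 0, 0]
  ]
}}

```text
time_s: 13.7
eef_pos: [567.4, -343.0, 223.8]
tcp_rot: [2.358, 0.001, 3.082]
contact_force: [-0.6, 0.7, -1.9]
gripper_width: 16.3
finger_force: 58.7
```

```bash
python3 avg.py
```

```text
pos u,a,n | force u,a,n | moment
[ 1.36  1.8   4.05  1.27  0.29 -0.94 -0.99  0.04 -0.01] [0.08 0.04 0.01 0.57 0.31 0.44 0.03 0.02 0.02]
```

{"op": "move_arm", "data": {
  "grip": [0, 0, 0, 0],
  "slide": [
    [0, 0, 0.001],
    [0, 0, 0.001],
    [0, 0, 0],
    [0, 0, 0]
  ],
  "delta_rot": [
    [0, 0, 0],
    [0, 0, 0],
    [0, 0, 0],
    [0, 0, 0]
  ]
}}

```text
time_s: 14.28
eef_pos: [567.6, -341.9, 222.6]
tcp_rot: [2.358, 0.002, 3.082]
contact_force: [0.5, -0.2, -1.1]
gripper_width: 16.0
finger_force: 58.8
```

```bash
python3 avg.py
```

```text
pos u,a,n | force u,a,n | moment
[ 3.16  1.57  4.01  0.35 -0.51 -1.23 -1.01 -0.01 -0.06] [0.02 0.01 0.02 0.42 0.19 0.28 0.02 0.04 0.02]
```

{"op": "move_arm", "data": {
  "grip": [0, 0, 0, 0],
  "slide": [
    [0, 0, 0.001],
    [0, 0, 0.001],
    [0, 0, 0],
    [0, 0, 0]
  ],
  "delta_rot": [
    [0, 0, 0],
    [0, 0, 0],
    [0, 0, 0],
    [0, 0, 0]
  ]
}}

```text
time_s: 14.87
eef_pos: [568.0, -341.4, 221.9]
tcp_rot: [2.36, 0.003, 3.08]
contact_force: [1.0, -3.6, 2.3]
gripper_width: 15.8
finger_force: 59.3
```

```bash
python3 avg.py
```

```text
pos u,a,n | force u,a,n | moment
[ 4.04  0.85  3.51 -4.66 -1.88 -0.84 -1.11 -0.15 -0.21] [0.04 0.02 0.01 0.59 0.49 0.32 0.03 0.02 0.04]
```

{"op": "move_arm", "data": {
  "grip": [0, 0, 0, 0],
  "slide": [
    [-0.001, 0, -0.001],
    [0, -0.001, 0],
    [0, -0.0005, 0],
    [0, 0, 0]
  ],
  "delta_rot": [
    [0, 0, 0],
    [0, 0, 0],
    [0, 0, 0],
    [0, 0, 0]
  ]
}}

```text
time_s: 15.45
eef_pos: [568.6, -342.0, 221.2]
tcp_rot: [2.356, 0.002, 3.082]
contact_force: [0.8, -3.5, 5.0]
gripper_width: 15.7
finger_force: 59.8
```

```bash
python3 avg.py
```

```text
pos u,a,n | force u,a,n | moment
[ 4.19  0.65  3.27 -5.84 -0.69  1.21 -0.51 -0.04 -0.03] [0.01 0.01 0.01 0.11 0.2  0.2  0.07 0.04 0.03]
```

{"op": "move_arm", "data": {
  "grip": [0.0, 0.2, 0.22, 0.24, 0.27, 0.3, 0.35, 0.4, 0.4],
  "slide": [
    [0, 0, -0.0005],
    [0, 0, 0],
    [0, 0, 0],
    [0, 0, 0],
    [0, 0, 0],
    [0, 0, 0],
    [0, 0, 0],
    [0, 0, 0],
    [0, 0, 0]
  ],
  "delta_rot": [
    [0, 0, 0],
    [0, 0, 0],
    [0, 0, 0],
    [0, 0, 0],
    [0, 0, 0],
    [0, 0, 0],
    [0, 0, 0],
    [0, 0, 0],
    [0, 0, 0]
  ]
}}

```text
time_s: 16.45
eef_pos: [568.4, -342.5, 221.0]
tcp_rot: [2.358, 0.001, 3.082]
contact_force: [0.5, -0.6, -0.1]
gripper_width: 34.2
finger_force: 0.0
```

```bash
python3 avg.py; python3 wshot.py w7
python3 - <<'E'
from h import *
d=load("w7"); g=d["color"].astype(int).sum(2)//3
for r in (180,200,220,235): print(r,g[r,270:360])
E
```

```text
pos u,a,n | force u,a,n | moment
[ 3.78  0.78  2.52 -0.09 -0.34 -0.11 -0.74  0.02  0.  ] [0.05 0.03 0.01 0.25 0.3  0.33 0.02 0.03 0.02]
180 [ 96  96  97  97  97  97  96  98  96 147 174 173 172 172 171 170 172 170
 187 196 197 197 196 196 197 137  63  57  56  55  56  56  57  56  64  76
  79  79  80  94 110 113 112 112 111 113 113 112 112 112 112 113 113 116
 127 119 112 111 111 109 110 108 108 111 126 114 101 101 101 101 101  99
  99 101 101  99 100 101 100 133 180 197 199 199 200 203 204 202 196 192]
200 [ 95  94  96  96  97  96  97  96  97  97  98  98  99  98  98  98  97  98
  99  97  98  98  99  98  98  74  50  50  48  50  51  50  51  70  81  83
  83  82  83  98 113 116 117 117 117 122 125 127 127 131 133 134 133 136
 146 143 137 138 138 137 137 137 128 124 132 145 171 187 192 197 196 193
 192 192 195 194 195 194 195 193 192 193 200 202 202 201 201 198 193 192]
220 [ 94  94  94  94  95  94  94  95  94  96  95  95  95  94  93  93  92  92
  94  95  94  93  94  95  96  84  60  44  45  46  45  46  64  80  84  87
  85  85  96 118 131 136 136 135 137 137 136 138 142 144 145 142 144 145
 156 153 150 150 151 150 151 151 151 150 151 154 170 191 200 199 196 192
 190 192 193 191 191 191 194 192 191 191 192 193 192 192 194 195 194 194]
235 [ 92  91  93  93  91  92  94  92  94  94  95  95  95  96  94  95  93  92
  93  94  92  94  93  94  93  94  69  42  41  43  43  46  72  88  90  91
  90  88 105 128 141 141 143 143 143 144 144 144 149 152 152 152 152 153
 162 161 158 159 159 159 159 158 159 159 159 159 167 178 190 199 201 197
 192 189 192 194 195 193 193 193 191 185 185 188 192 195 195 195 196 198]
```

{"op": "move_arm", "data": {
  "grip": [0.4, 0.4, 0.4, 0.4, 0.4, 0.4, 0.4, 0.4, 0.4, 0.4],
  "slide": [
    [0, 0, -0.01],
    [0, 0, -0.02],
    [0, 0, -0.02],
    [0, 0, -0.03],
    [0, 0, -0.03],
    [0, 0, -0.03],
    [0, 0, -0.03],
    [0, 0, -0.02],
    [0, 0, 0],
    [0, 0, 0]
  ],
  "delta_rot": [
    [0, 0, 0],
    [0, 0, 0],
    [0, 0, 0],
    [0, 0, 0],
    [0, 0, 0],
    [0, 0, 0],
    [0, 0, 0],
    [0, 0, 0],
    [0, 0, 0],
    [0, 0, 0]
  ]
}}

```text
time_s: 17.58
eef_pos: [559.8, -477.8, 356.8]
tcp_rot: [2.36, 0.003, 3.08]
contact_force: [0.1, 0.6, -0.0]
gripper_width: 34.3
finger_force: 0.0
```

```bash
python3 log.py; python3 wshot.py w8
python3 - <<'E'
from h import *
from bench import imaging
d=load("w8"); t=imaging.capture("top")["color"]; s=imaging.capture("scene")["color"]
m=np.vstack([crop(s,225,175,80,60,5),crop(t,340,180,80,60,5)])
u,v=proj(d,[576.9,-217.8,80])[0]; print(u,v)
c=crop(d["color"],int(u)-50,int(v)-75,100,150,4,1.2)
cv2.imwrite("pics/f.png",np.hstack([m,c]))
E
```

```text
17.58 [0.9624, 0.7787, -0.3465, 1.2015, -0.3882, 1.6602, 2.2217] [ 559.8 -477.8  356.8] [2.3601 0.0032 3.0798] [ 0.1  0.6 -0. ] 34.3 0.0
313.6624904678552 177.38208924443867
```

View pics/f.png

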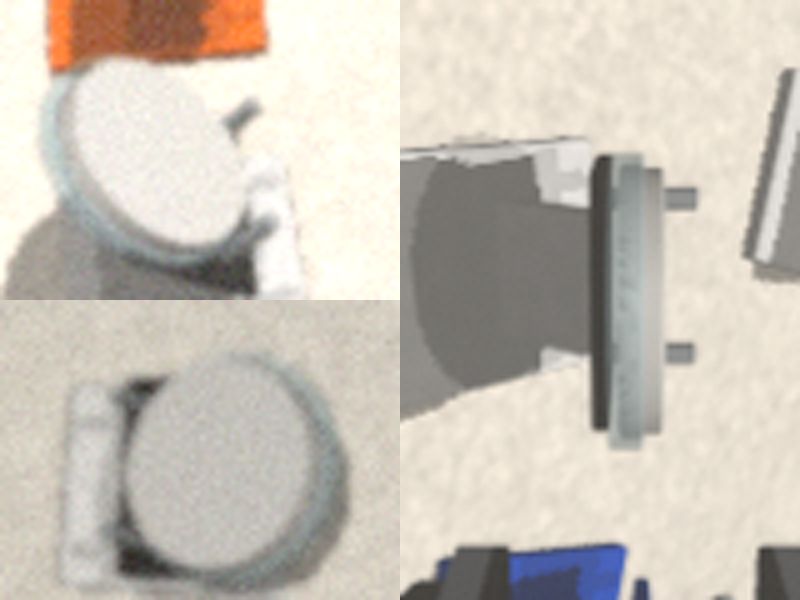

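Run:
```python
from h import *
d=load("w8");F=frame(1.510)
for u in (-6,-3,0,3):
  for a in (0,2):
    C=np.array([576.86,-217.76,80])+F@[u,a,0]
    h=hull(d,C,F,shapes=((47,0),(47,11))).reshape(-1,2); print(u,a,h.min(0).round(1),h.max(0).round(1))
C=np.array([576.86,-217.76,80])
print("obs lid x",(609/4-100+263.5).__round__(1),(642/4-100+263.5).__round__(1),"rows 140.0 214.2")
print(proj(d,C+np.array([[43,28,30],[43,-28,30],[-5,42,0],[-5,-42,0]])@F.T).round(1),"obs tips (337,151.2)(337,190)")
```

```text
-6 0 [312.2 140. ] [322.5 216.1]
-6 2 [312.2 138.3] [322.5 214.5]
-3 0 [312.3 139.8] [322.5 215.2]
-3 2 [312.3 138.1] [322.5 213.7]
0 0 [312.4 139.6] [322.5 214.4]
0 2 [312.4 137.9] [322.5 212.9]
3 0 [312.5 139.4] [322.4 213.6]
3 2 [312.5 137.7] [322.5 212.1]
obs lid x 315.8 324.0 rows 140.0 214.2
[[336.1 151. ]
 [335.4 190. ]
 [313.4 144.2]
 [313.8 209.9]] obs tips (337,151.2)(337,190)
```

```bash
python3 -c "
from bench import ticket; print(ticket.job_done())"
```

```text
the job is handed in; nothing more can be done
None
```

I turned the large dish over with its lid on and left it lid-down against the empty rest's face, leaning on both pegs. I left the small dish alone and handed the job in at about 18 s of the 45 s allowed; the judged result isn't shown.

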